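# Rock test of a ground pump cover

### The arm

A 7-joint arm with a two-finger parallel gripper is mounted at the origin on the work surface. World frame = base frame: x ahead of the robot, y to its left, z up, the work surface at z = 0. Lengths are in m, angles in rad, forces in N, time in s.
With the tool pointing down it reaches from about 0.425 to 0.875 m from the base axis. Payload 4.7 kg.
Tool frame: the origin (TCP) lies at the very end of the fingers, on their centre line; the grasp point (between the pads) lies 19 mm behind it; z points along the fingers, y is the line along which they close (so a half turn about z gives the same grasp; the last joint's range is limited). The gripper opens to 85 mm and grips with 20 to 120 N. Pads are 22 mm wide; open, the fingers measure 114 mm over their backs; the gripper's body (76 mm by 85 mm) begins 54 mm behind the grasp point. The pads swing forward as they close: fully open they stand 13 mm farther back than shut.
Start: joints at [1.225, 0.321, -0.07, 1.45, 0.023, 1.371, -0.057], TCP at [0.229, -0.608, 0.231] pointing down, gripper open.
Joint ranges: [-2.86, 2.86], [-0.3, 2.09], [-1.38, 1.24], [0.06, 2.45], [-1.56, 4.7], [0.09, 2.05], [-2.69, 2.69]. Speed limits (rad/s): [2.57, 2.57, 3.14, 3.14, 3.14, 3.14, 3.14].

### API

Orientations are given as a rotation vector (axis times angle).
In Python, from station import sensors, vision, bot gives the robot as it stands.
- The arm moves only by the tool send_rows, never from a script. Its argument "moves" is a list of rows, each an object with "rotation": the turn, a rotation vector about the world's x, y, z in rad, a list of three; "translation": the shift along the world's x, y, z in cm, a list of three; "gripper": the finger opening in cm, from 0 to 8.54. A call has 1 to 12 rows; each row is the pose to reach, as a shift and turn from the pose commanded when the call began; what a row does not reach only later rows make up. A row lasts 1/12 s, in which the tool goes at most 41.7 mm and 7.16 degrees, less where a joint would pass 70% of its speed; a pose out of reach is approached as far as the arm can. A call with a gripper value outside its range is refused whole. The fingers move at their own pace and stop on an object; the grip force is fixed at half the most. Time passes only in rows, so rows that repeat a pose let the fingers close. It gives the time, the measured TCP pose, the force, the opening and the grip force at its end, in the units of the state.
- sensors.state(): the state, without advancing time (a new reading comes with each control period).
- vision.get_image(name): name is "side" or "top"; returns a dict with "frame" (384x512x3 uint8, blue, green, red), "mtx" (3x3 intrinsics, pixels), "extrinsics" (4x4, takes a point from world to camera coordinates). Camera axes: x right, y up, looking along -z (the intrinsics and any distortion apply to the point x, -y, -z); pixel columns grow to the right and rows downward; lengths in m; the calibration is good to about 2 mm. A picture is of the moment at which its call begins. There is no depth.
- bot.job_done(): hands the job in; it is judged then, once.
The state is a dict: "t": time; "q": joint angles; "qvel": joint speeds; "effort": joint torques, N m; "ee_pos": TCP position; "orientation": TCP orientation; "wrist_force": force on the tool from outside, world axes, zero at the start; "ft_torque": the same for the moment, N m; "finger_gap": opening from 0.0 (shut) to 1.0 (fully open); "grip_force": force on a finger pad.
Only numpy, scipy, OpenCV 4.12 (cv2) and the standard library are available. Lean on these libraries where they do the work, as an engineer would, in place of code of your own. Each camera call takes 0.05 s, during which the arm holds its last target. There are 200 camera calls.

### The job

Check the freshly ground face of the pump cover on the blue turntable: lay the straightedge centred along the length of the face, let go, and press its yellow end down firmly for a good half second, then its blue end the same way, to feel whether it rocks. Then slide the selector fully home to the green end if the straightedge lay firm, or fully home to the red end if it rocked. Finally put the straightedge back into the red bay, pushed in to the back stop and lying flat, and leave the other things alone.

Things in the scene. Friction and masses are not known exactly. Their poses are not given: they have to be found in the camera images.
- straightedge: bright aluminium bar, 180 mm long (its x axis) x 24 mm wide (y) x 16 mm high (z), about 0.3 kg, loose, lying flat on the bench at the start; yellow band round its +x end, blue band round its -x end. Origin at the centre of its underside. It may be laid and put away either way round
- end_yellow (a point): point on the straightedge's top, in the middle of the yellow band, 15 mm in from that end (75 mm from the bar's middle): press here
- end_blue (a point): the same on the blue end
- turntable: round blue steel disc, 230 mm across, 15 mm high, fixed on the bench; origin at the centre of its underside. The cover to be checked stands on it, centred
- cover_a: one of two look-alike pump covers, fixed: green block with a ground steel face on top, 200 mm long (its y axis) x 100 mm wide (x), four dark bolt holes. Origin at the centre of its underside, 15 mm above the bench. One of the two has a flat face 28 mm above its underside, the other a crowned one (see cover_b). Only the cover on the turntable is checked; which one stands there changes
- cover_b: the other cover, alike; it waits on a brown wooden disc at the right if not on the turntable. The crowned face (one of the two) has a ridge across it 14 mm from the middle, 31 mm above the underside, and falls straight from it to both ends at 0.06 rad: a straightedge laid along it leans on one slope and tips to the other, its ends moving some 9 mm, at a light push on the raised end
- selector_base: white selector track fixed on the bench, 50 mm wide (x) x 200 mm long (y) x 14 mm high, a green plate at its -y end and a red plate at its +y end; origin at the centre of its underside
- selector_top (a point): centre of the top of the selector's black grip, about 60 mm above the bench; the grip is 28 mm across the track (x of the track) x 26 mm along it x 45 mm high
- selector (a joint): position of the grip along the track in m: 0 = at the end stop at the green end, 0.12 = at the end stop at the red end (sliding to the track's +y raises it). Stiff to about 1.5 N, stays where it is left. It starts near the middle
- bay: red sheet-steel bay fixed on the bench, open at one end: 50 mm wide and 32 mm high inside, roof top 35 mm above the bench, no floor of its own. Origin on the bench at the middle of the open mouth; its x axis points inwards; back stop 105 mm in from the mouth. With the straightedge home, 75 mm of it stands out of the mouth and its middle is 15 mm inside, so it has to be held near its outer end
- jar: white jar with an orange lid, 60 mm across, 70 mm high, loose bystander; origin at the centre of its underside
- hammer: hammer with wooden handle, 260 mm long along its x axis, lying on the far side, loose bystander; origin under its middle
- wrench: steel wrench, 180 mm long along its x axis, lying at the left, loose bystander; origin under its middle
Mind the look-alikes: they are no part of the job. There is more than one size of the selector_base; the job needs the smaller.

How it is judged:
By the outcome, as a careful person would: the job done as asked, in the order asked, and still so for the second after the job is handed in, with the robot touching nothing.
It also fails if it takes over 72 s, if anything falls off the work surface, if the arm or the gripper's body presses on something with over 40 N, if the wrist force passes 120 N, or if a joint passes its speed limit or range.

## Working session

There is one attempt and no reset: what is moved stays moved. The work goes in short steps, Python scripts to look and compute and a tool call to move; the robot and the scene stay as the last step left them, time stands still between calls to the robot, and variables do not carry over. Pictures are saved under pics/ and viewed, at most 10 in all, crops included, and the job is handed in when it is done.

Besides the shell and the picture viewer there is one more tool, called after "Request:" as name([rows], argument=value, ...), one row to a line, values as JSON. send_rows: Moves the arm, as the interface text tells. Its arguments: {"type":"object","properties":{"moves":{"type":"array","items":{"type":"object","properties":{"rotation":{"type":"array","items":{"type":"number"}},"translation":{"type":"array","items":{"type":"number"}},"gripper":{"type":"number"}}}}},"required":["moves"]}

```bash
mkdir -p pics; ls
cat > h.py <<'E'
import numpy as np, cv2
from station import sensors, vision, bot
def pix2w(im,u,v,z):
    K=np.array(im["mtx"]);T=np.array(im["extrinsics"])
    d=np.linalg.inv(K)@[u,v,1.]; d=np.array([d[0],-d[1],-d[2]])
    R=T[:3,:3];c=-R.T@T[:3,3];w=R.T@d
    return c+w*(z-c[2])/w[2]
def w2pix(im,p):
    K=np.array(im["mtx"]);T=np.array(im["extrinsics"])
    q=T[:3,:3]@np.array(p)+T[:3,3];q=K@[q[0],-q[1],-q[2]];return q[:2]/q[2]
E
python3 - <<'E'
from h import *
print(sensors.state())
for n in("top","side"):
    im=vision.get_image(n);cv2.imwrite(f"pics/{n}0.png",im["frame"]);print({k:v for k,v in im.items() if k!="frame"})
    np.save(f"pics/{n}0.npy",im,allow_pickle=True)
    cv2.imwrite(f"pics/{n}0b.png",cv2.resize(im["frame"],(800,600),interpolation=cv2.INTER_CUBIC))
E
```

```text
pics
{'t': 0.0, 'q': array([ 1.22511373,  0.32183708, -0.07008462,  1.45168495,  0.02255364,
        1.37076378, -0.05688671]), 'qvel': array([ 1.56151964e-03,  2.24785389e-04,  8.03781373e-05, -4.08594530e-04,
        5.06949809e-04,  1.80100458e-03, -4.47303304e-05]), 'effort': array([ 5.56009836e-04, -4.93574309e+01, -3.81629197e-01, -3.14327967e+01,
        1.28514133e-02,  1.15440076e-02, -2.69557262e-06]), 'ee_pos': array([ 0.22862831, -0.60789622,  0.23020932]), 'orientation': array([-3.08905130e+00, -5.61821723e-01,  6.15191993e-04]), 'wrist_force': array([ 0.89786957, -0.61448052, -0.22414313]), 'ft_torque': array([ 0.06956206, -0.02645979,  0.01612427]), 'grip_force': 0.0, 'finger_gap': 1.000798889369528}
{'mtx': array([[423.58708608,   0.        , 255.03854489],
       [  0.        , 423.58708608, 178.79051137],
       [  0.        ,   0.        ,   1.        ]]), 'extrinsics': array([[-0.01444372, -0.99987842,  0.00587541, -0.05079867],
       [ 0.99372434, -0.01370249,  0.11101435, -0.53960357],
       [-0.11092035,  0.007442  ,  0.99380144, -1.52912994],
       [ 0.        ,  0.        ,  0.        ,  1.        ]])}
{'mtx': array([[482.33136642,   0.        , 256.23292241],
       [  0.        , 482.33136642, 192.56737264],
       [  0.        ,   0.        ,   1.        ]]), 'extrinsics': array([[ 0.99385126, -0.11034789, -0.00911079, -0.50947604],
       [ 0.09081451,  0.7653117 ,  0.6372211 , -0.06695325],
       [-0.06334341, -0.63413039,  0.77062719, -1.73007052],
       [ 0.        ,  0.        ,  0.        ,  1.        ]])}
```

View pics/top0b.png

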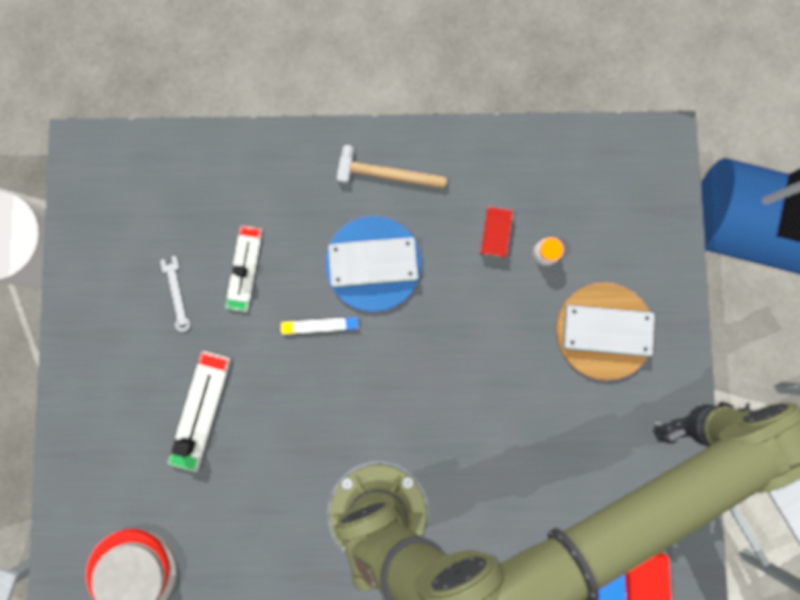

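View pics/side0b.png

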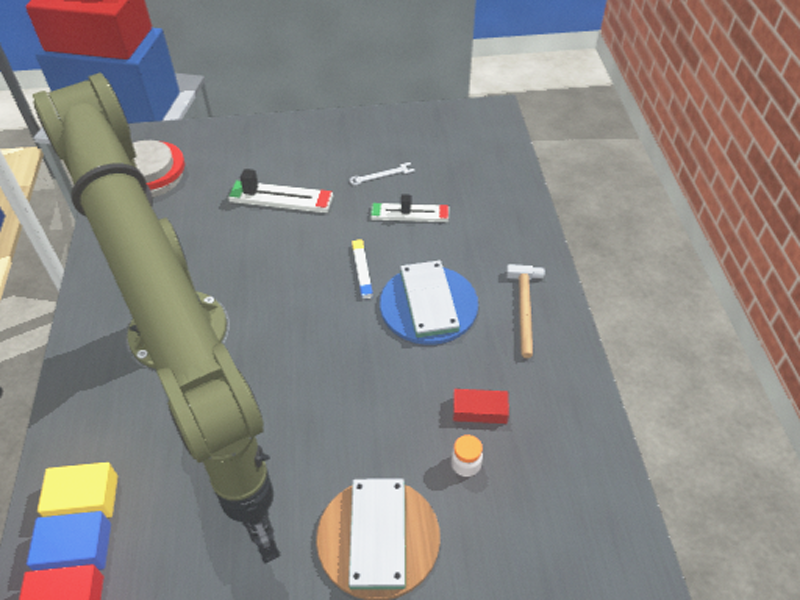

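The top picture (800x600) shows the bar from (282,328) to (358,323), with yellow at the left. The turntable cover is at (373,262). Selector look-alikes are the small one at (244,268) and the large one at (200,410), and I want the small one. The covers are blue disc (373,262) and wooden disc (606,331), and I want the blue. The bay is at (497,232); its mouth still has to be found. One montage of close crops will check all of these.

Run:
```python
from h import *
t=np.load("pics/top0.npy",allow_pickle=True).item()["frame"];s=np.load("pics/side0.npy",allow_pickle=True).item()["frame"]
def c(f,u,v,w,h,k): return cv2.resize(f[v:v+h,u:u+w],(w*k,h*k),interpolation=cv2.INTER_CUBIC)
a=c(t,135,125,140,90,4)      # 560x360
b=c(t,300,125,40,45,5)       # 200x225
d=c(s,280,235,50,45,4)       # 200x180
e=c(s,220,115,140,60,4)
m=np.zeros((600,770,3),np.uint8)
m[:360,:560]=a;m[360:600,:560]=e;m[:225,565:765]=b;m[230:410,565:765]=d
cv2.imwrite("pics/m.png",m)
```

```text
(no output)
```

View pics/m.png

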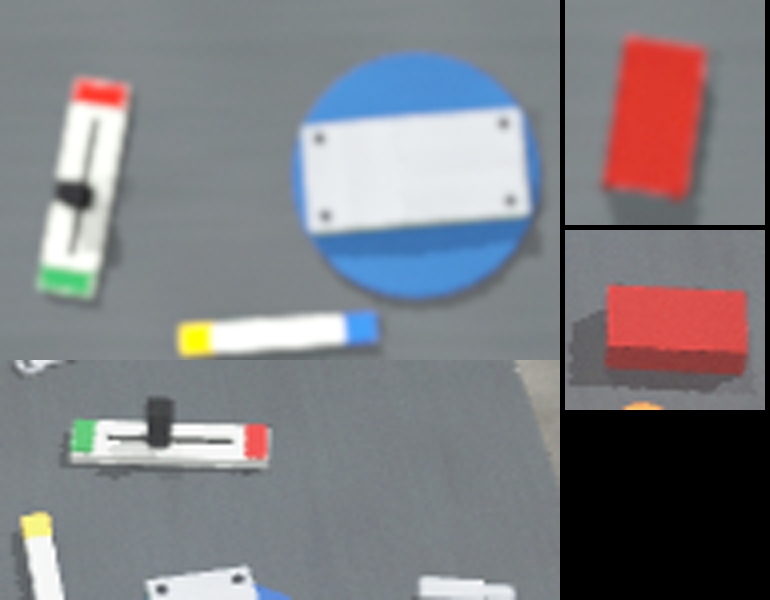

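The crops confirm the choice. The small selector has its green end at (66,283) and red end at (101,92). The bar's yellow end is at (179,339) and its blue end at (378,328). Next I turn these into positions and settle which way the bay mouth faces.

Run:
```python
from h import *
t=np.load("pics/top0.npy",allow_pickle=True).item();s=np.load("pics/side0.npy",allow_pickle=True).item()
A=lambda p,z:pix2w(t,(p[0]+.5)/4+135-.5,(p[1]+.5)/4+125-.5,z)[:2]
B=lambda p,z:pix2w(t,(p[0]-565+.5)/5+300-.5,(p[1]+.5)/5+125-.5,z)[:2]
E_=lambda p,z:pix2w(s,(p[0]+.5)/4+220-.5,(p[1]-360+.5)/4+115-.5,z)[:2]
def rep(n,P):
    P=np.array(P);print(n,P.round(4).tolist(),"c",P.mean(0).round(4),"sides",[round(float(np.linalg.norm(P[i]-P[(i+1)%len(P)])),4) for i in range(len(P))],"dir",[round(float(np.arctan2(*(P[(i+1)%len(P)]-P[i])[::-1])),3) for i in range(len(P))])
rep("bar",[A(p,.01) for p in[(179,339),(378,328)]])
rep("cover",[A(p,.043) for p in[(301,127),(520,107),(531,215),(309,233)]])
rep("sel",[A(p,.014) for p in[(76,77),(130,84),(94,298),(38,290)]])
print("grip",A((70,190),.05),A((66,186),.06),E_((160,403),.06))
rep("bay",[B(p,.035) for p in[(627,36),(706,46),(686,198),(604,188)]])
f=t["frame"]
c=np.array([(655,188)]);
for u in(425-100,): pass
for v in range(128,172): print(v,f[v,312+ (0)].tolist() , f[v,318].tolist(),end=" | " if v%2 else "\n")
```

```text
bar [[0.4312, 0.2227], [0.4388, 0.0388]] c [0.435  0.1307] sides [0.184, 0.184] dir [-1.53, 1.612]
cover [[0.6225, 0.1062], [0.6384, -0.095], [0.5383, -0.1034], [0.5246, 0.0992]] c [0.5809 0.0018] sides [0.2019, 0.1004, 0.2031, 0.0981] dir [-1.492, -3.058, 1.638, 0.072]
sel [[0.6776, 0.3197], [0.6702, 0.2691], [0.47, 0.3006], [0.4781, 0.3524]] c [0.574  0.3105] sides [0.0511, 0.2027, 0.0524, 0.2021] dir [-1.715, 2.986, 1.415, -0.162]
grip [0.56616031 0.31548358] [0.56854284 0.31676794] [0.56240441 0.32080887]
bay [[0.7112, -0.2727], [0.7029, -0.3313], [0.5889, -0.3127], [0.5972, -0.2524]] c [ 0.65   -0.2923] sides [0.0592, 0.1154, 0.0609, 0.1158] dir [-1.712, 2.98, 1.434, -0.177]
128 [140, 137, 131] [139, 137, 130]
129 [140, 136, 131] [139, 137, 130] | 130 [141, 137, 134] [140, 138, 130]
131 [136, 132, 151] [138, 135, 133] | 132 [119, 118, 179] [126, 124, 159]
133 [94, 96, 193] [96, 96, 197] | 134 [73, 78, 195] [60, 67, 215]
135 [64, 69, 196] [47, 55, 219] | 136 [60, 65, 199] [44, 54, 219]
137 [58, 63, 204] [45, 54, 218] | 138 [53, 60, 210] [46, 55, 219]
139 [49, 60, 216] [45, 56, 22
[... 385 characters left out ...]
[45, 56, 222] | 152 [46, 56, 221] [46, 57, 222]
153 [45, 56, 221] [48, 57, 222] | 154 [46, 57, 221] [47, 57, 221]
155 [46, 57, 221] [48, 58, 222] | 156 [45, 56, 222] [45, 55, 222]
157 [48, 58, 223] [45, 56, 222] | 158 [47, 58, 223] [48, 58, 223]
159 [45, 56, 223] [44, 56, 221] | 160 [47, 59, 224] [46, 56, 221]
161 [62, 68, 218] [47, 57, 222] | 162 [85, 85, 187] [63, 69, 216]
163 [101, 99, 133] [87, 88, 185] | 164 [106, 104, 102] [102, 100, 133]
165 [107, 104, 99] [107, 104, 102] | 166 [107, 105, 100] [105, 104, 97]
167 [106, 104, 99] [106, 105, 99] | 168 [105, 103, 97] [105, 104, 98]
169 [106, 105, 100] [104, 103, 97] | 170 [111, 110, 103] [104, 103, 95]
171 [125, 123, 116] [112, 110, 104] |
```

The bay's near edge has no dark front band, so the mouth faces the robot: middle about (0.593,-0.283), yaw about -0.17. The bar measures 184 mm against 180, the cover 202x100 against 200x100, and the small track 202x51 against 200x50, so all are plausible. I'm moving over the bar.

Request:
send_rows([
  {"translation": [27,26,0],"rotation": [0,0,0.8],"gripper": 5.5},
  {"translation": [27,26,0],"rotation": [0,0,0.8],"gripper": 5.5},
  {"translation": [27,26,0],"rotation": [0,0,0.8],"gripper": 5.5},
  {"translation": [27,26,0],"rotation": [0,0,0.8],"gripper": 5.5},
  {"translation": [27,26,0],"rotation": [0,0,0.8],"gripper": 5.5},
  {"translation": [27,26,0],"rotation": [0,0,0.8],"gripper": 5.5},
  {"translation": [27,26,0],"rotation": [0,0,0.8],"gripper": 5.5},
  {"translation": [27,26,0],"rotation": [0,0,0.8],"gripper": 5.5},
  {"translation": [27,26,0],"rotation": [0,0,0.8],"gripper": 5.5},
  {"translation": [27,26,0],"rotation": [0,0,0.8],"gripper": 5.5},
])

```text
t: 0.93
ee_pos: [0.5062, -0.338, 0.2312]
orientation: [-2.613, -1.739, -0.011]
wrist_force: [0.8, 1.2, 0.5]
finger_gap: 0.645
grip_force: 0.0
```

Request:
send_rows([
  {"translation": [-6.5,48,-11],"rotation": [0,0,0.45],"gripper": 5.5},
  {"translation": [-6.5,48,-11],"rotation": [0,0,0.45],"gripper": 5.5},
  {"translation": [-6.5,48,-11],"rotation": [0,0,0.45],"gripper": 5.5},
  {"translation": [-6.5,48,-11],"rotation": [0,0,0.45],"gripper": 5.5},
  {"translation": [-6.5,48,-11],"rotation": [0,0,0.45],"gripper": 5.5},
  {"translation": [-6.5,48,-11],"rotation": [0,0,0.45],"gripper": 5.5},
  {"translation": [-6.5,48,-11],"rotation": [0,0,0.45],"gripper": 5.5},
  {"translation": [-6.5,48,-11],"rotation": [0,0,0.45],"gripper": 5.5},
  {"translation": [-6.5,48,-11],"rotation": [0,0,0.45],"gripper": 5.5},
  {"translation": [-6.5,48,-11],"rotation": [0,0,0.45],"gripper": 5.5},
  {"translation": [-6.5,48,-11],"rotation": [0,0,0.45],"gripper": 5.5},
  {"translation": [-6.5,48,-11],"rotation": [0,0,0.45],"gripper": 5.5},
])

```text
t: 1.93
ee_pos: [0.4328, 0.1334, 0.1209]
orientation: [2.177, 2.264, -0.0]
wrist_force: [1.4, 0.2, -0.5]
finger_gap: 0.637
grip_force: 0.0
```

Run:
```python
from h import *
t=np.load("pics/top0.npy",allow_pickle=True).item();s=np.load("pics/side0.npy",allow_pickle=True).item()
D=lambda p,z:pix2w(s,(p[0]-565+.5)/4+280-.5,(p[1]-230+.5)/4+235-.5,z)[:2].round(4)
print("roof side",[D(p,.035) for p in[(607,287),(747,291),(747,353),(607,347)]])
st=sensors.state();print(st["q"].round(3),st["ee_pos"],st["orientation"],st["wrist_force"])
n=vision.get_image("side")
f=n["frame"];c=w2pix(n,[.435,.131,.05]).astype(int);print(c)
x,y=c[0]-60,c[1]-50
cv2.imwrite("pics/near1.png",cv2.resize(f[y:y+90,x:x+120],(720,540),interpolation=cv2.INTER_CUBIC));print(x,y)
```

```text
roof side [array([ 0.5965, -0.2535]), array([ 0.7095, -0.2706]), array([ 0.6977, -0.3281]), array([ 0.5877, -0.3097])]
[ 0.493  0.027 -0.85   2.031  0.024  1.092 -0.328] [0.43281781 0.13343574 0.12089642] [ 2.17664787e+00  2.26425050e+00 -2.12461762e-04] [ 1.41262308  0.16353959 -0.46775608]
[231 164]
171 114
```

View pics/near1.png

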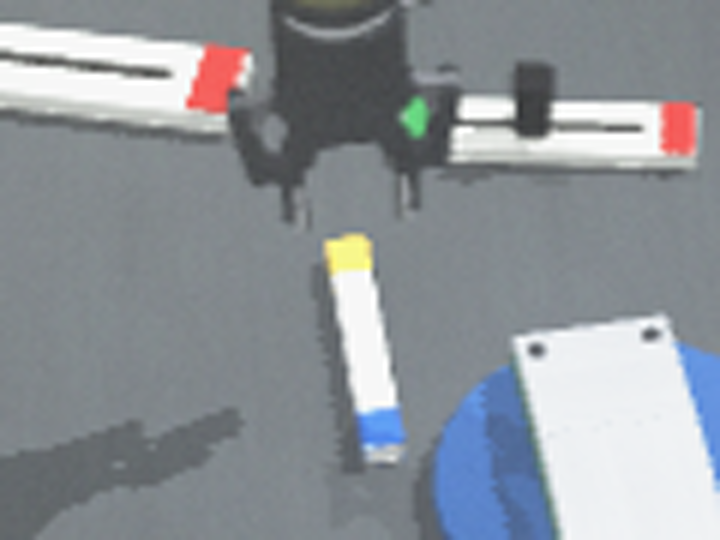

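This close crop shows the fingers at (300,210) and (405,195) straddling the line of the bar. The bar's yellow end is at (347,238) and the blue end's top edge at (384,443).

Run:
```python
from h import *
s=np.load("pics/side0.npy",allow_pickle=True).item()
F=lambda p,z:pix2w(s,(p[0]+.5)/6+171-.5,(p[1]+.5)/6+114-.5,z)[:2].round(4)
a,b=F((347,238),.016),F((384,443),.016);print(a,b,(a+b)/2,np.linalg.norm(a-b),np.arctan2(*(b-a)[::-1]))
print([F(p,.043) for p in ((513,339),(666,316))])
print("grip",F((533,67),.06))
```

```text
[0.4282 0.2244] [0.4378 0.047 ] [0.433  0.1357] 0.17765956208434153 -1.5167340638487463
[array([0.5234, 0.0988]), array([0.6203, 0.1067])]
grip [0.562  0.3245]
```

Request:
send_rows([
  {"translation": [0.1,0,-4],"rotation": [0,0,0],"gripper": 5.5},
  {"translation": [0.1,0,-8],"rotation": [0,0,0],"gripper": 5.5},
  {"translation": [0.1,0,-10.5],"rotation": [0,0,0],"gripper": 5.5},
  {"translation": [0.1,0,-11.7],"rotation": [0,0,0],"gripper": 5.5},
  {"translation": [0.1,0,-11.7],"rotation": [0,0,0],"gripper": 5.5},
  {"translation": [0.1,0,-11.7],"rotation": [0,0,0],"gripper": 5.5},
])

```text
t: 2.48
ee_pos: [0.4343, 0.1314, 0.004]
orientation: [-2.176, -2.263, 0.002]
wrist_force: [-0.2, 0.2, -0.2]
finger_gap: 0.646
grip_force: 0.0
```

Request:
send_rows([
  {"translation": [0,0,-0.2],"rotation": [0,0,0],"gripper": 2},
  {"translation": [0,0,-0.2],"rotation": [0,0,0],"gripper": 2},
  {"translation": [0,0,-0.2],"rotation": [0,0,0],"gripper": 2},
  {"translation": [0,0,-0.2],"rotation": [0,0,0],"gripper": 1.5},
  {"translation": [0,0,-0.2],"rotation": [0,0,0],"gripper": 1.5},
  {"translation": [0,0,-0.2],"rotation": [0,0,0],"gripper": 1.5},
  {"translation": [0,0,-0.2],"rotation": [0,0,0],"gripper": 1.5},
])

```text
t: 3.07
ee_pos: [0.4361, 0.1316, 0.0037]
orientation: [2.176, 2.263, 0.002]
wrist_force: [-1.1, 0.4, 6.4]
finger_gap: 0.261
grip_force: 60.3
```

Request:
send_rows([
  {"translation": [0,0,3],"rotation": [0,0,0],"gripper": 1.5},
  {"translation": [0,0,7],"rotation": [0,0,0],"gripper": 1.5},
  {"translation": [3,-2,10],"rotation": [0,0,0.03],"gripper": 1.5},
  {"translation": [6,-5,10],"rotation": [0,0,0.03],"gripper": 1.5},
  {"translation": [9,-8,10],"rotation": [0,0,0.03],"gripper": 1.5},
  {"translation": [12,-11,10],"rotation": [0,0,0.03],"gripper": 1.5},
  {"translation": [14,-13,10],"rotation": [0,0,0.03],"gripper": 1.5},
  {"translation": [14.5,-13,10],"rotation": [0,0,0.03],"gripper": 1.5},
  {"translation": [14.5,-13,10],"rotation": [0,0,0.03],"gripper": 1.5},
])

```text
t: 3.82
ee_pos: [0.5811, -0.0012, 0.1018]
orientation: [-2.149, -2.291, -0.001]
wrist_force: [-0.9, 1.3, -3.4]
finger_gap: 0.262
grip_force: 59.9
```

Run:
```python
from h import *
st=sensors.state();print(st["ee_pos"],st["orientation"],st["wrist_force"],st["ft_torque"])
s=vision.get_image("side");t=vision.get_image("top")
def crop(im,p,w,h,k):
    c=w2pix(im,p).astype(int);x,y=c[0]-w//2,c[1]-h//2;print(x,y)
    return cv2.resize(im["frame"][y:y+h,x:x+w],(w*k,h*k),interpolation=cv2.INTER_CUBIC)
cv2.imwrite("pics/c2.png",np.vstack([crop(s,[.58,0,.1],130,58,6),crop(t,[.58,0,.1],130,38,6)]))
```

```text
[ 0.58111959 -0.00121668  0.10176235] [-2.14914535e+00 -2.29091975e+00 -7.35196147e-04] [-0.85036359  1.25725209 -3.3672679 ] [0.08375593 0.04820334 0.04475816]
210 149
173 146
```

View pics/c2.png

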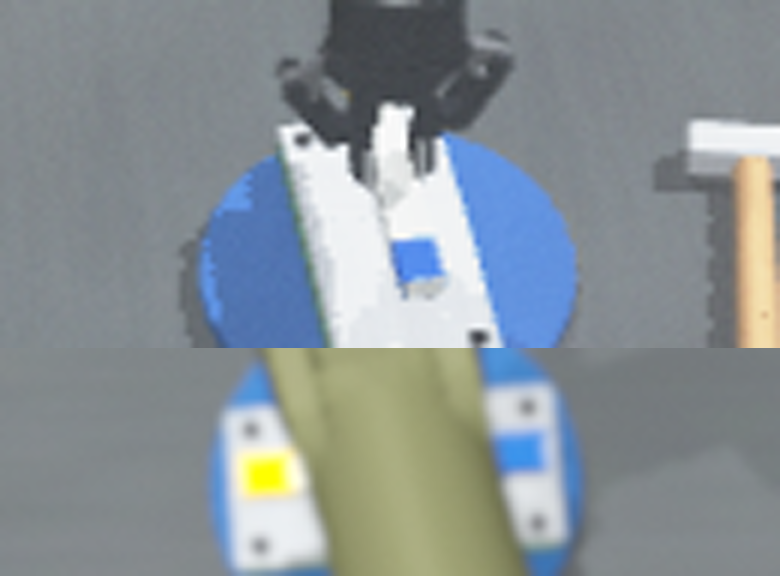

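The bar hangs level over the cover: yellow end at (242,474) and blue end at (545,452) in the top-view strip. I'll compute its centre.

Run:
```python
from h import *
t=np.load("pics/top0.npy",allow_pickle=True).item()
F=lambda p,z:pix2w(t,(p[0]+.5)/6+173-.5,(p[1]-348+.5)/6+146-.5,z)[:2].round(4)
a,b=F((241,475),.112),F((546,452),.112);print(a,b,(a+b)/2,np.linalg.norm(a-b),np.arctan2(*(b-a)[::-1]))
h=[F(p,.043) for p in((251,429),(260,546),(527,407),(538,523))];print(h,np.mean(h,0))
```

```text
[0.5741 0.0894] [ 0.5852 -0.0885] [5.7965e-01 4.5000e-04] 0.1782459536707636 -1.5084825036751939
[array([0.6122, 0.0896]), array([0.5401, 0.0844]), array([ 0.6235, -0.0793]), array([ 0.5519, -0.0849])] [0.581925 0.00245 ]
```

Request:
send_rows([
  {"translation": [0.1,0.15,-2.5],"rotation": [0,0,0],"gripper": 1.5},
  {"translation": [0.15,0.15,-4.2],"rotation": [0,0,0],"gripper": 1.5},
  {"translation": [0.15,0.15,-5],"rotation": [0,0,0],"gripper": 1.5},
  {"translation": [0.15,0.15,-5.1],"rotation": [0,0,0],"gripper": 1.5},
  {"translation": [0.15,0.15,-5.1],"rotation": [0,0,0],"gripper": 1.5},
])

```text
t: 4.33
ee_pos: [0.5808, 0.0039, 0.0516]
orientation: [-2.142, -2.298, 0.0]
wrist_force: [0.8, 0.3, -2.0]
finger_gap: 0.263
grip_force: 60.0
```

Request:
send_rows([
  {"translation": [0,0,-0.2],"rotation": [0,0,0],"gripper": 1.5},
  {"translation": [0,0,-0.2],"rotation": [0,0,0],"gripper": 1.5},
])

```text
t: 4.5
ee_pos: [0.5817, 0.0032, 0.0501]
orientation: [2.142, 2.296, 0.001]
wrist_force: [0.1, 0.2, -3.5]
finger_gap: 0.261
grip_force: 60.0
```

Request:
send_rows([
  {"translation": [0,-0.15,-0.1],"rotation": [0,0,0],"gripper": 1.5},
  {"translation": [0,-0.2,-0.2],"rotation": [0,0,0],"gripper": 1.5},
  {"translation": [0,-0.2,-0.2],"rotation": [0,0,0],"gripper": 1.5},
])

```text
t: 4.75
ee_pos: [0.5819, 0.0024, 0.0494]
orientation: [2.143, 2.297, 0.002]
wrist_force: [-2.9, 1.6, 7.5]
finger_gap: 0.255
grip_force: 61.4
```

Request:
send_rows([
  {"translation": [0,0,-0.1],"rotation": [0,0,0],"gripper": 1.5},
  {"translation": [0,0,-0.15],"rotation": [0,0,0],"gripper": 1.5},
  {"translation": [0,0,-0.15],"rotation": [0,0,0],"gripper": 1.5},
])

```text
t: 5.0
ee_pos: [0.582, 0.0024, 0.0493]
orientation: [2.142, 2.297, 0.001]
wrist_force: [-7.4, 0.1, 16.7]
finger_gap: 0.264
grip_force: 62.5
```

Request:
send_rows([
  {"translation": [0,0,0.2],"rotation": [0,0,0],"gripper": 3},
  {"translation": [0,0,0.2],"rotation": [0,0,0],"gripper": 4},
  {"translation": [0,0,0.2],"rotation": [0,0,0],"gripper": 5},
  {"translation": [0,0,0.4],"rotation": [0,0,0],"gripper": 5},
  {"translation": [0,0,1],"rotation": [0,0,0],"gripper": 5},
  {"translation": [0,0,3],"rotation": [0,0,0],"gripper": 5},
  {"translation": [0,0,6],"rotation": [0,0,0],"gripper": 5},
  {"translation": [0,0,6],"rotation": [0,0,0],"gripper": 0.5},
  {"translation": [0,0,6],"rotation": [0,0,0],"gripper": 0},
])

```text
t: 5.75
ee_pos: [0.5829, 0.0011, 0.108]
orientation: [2.141, 2.294, 0.004]
wrist_force: [-0.1, 0.0, -0.3]
finger_gap: 0.314
grip_force: 0.0
```

Run:
```python
from h import *
st=sensors.state();print(st["ee_pos"],st["orientation"],st["wrist_force"],st["finger_gap"])
s=vision.get_image("side");t=vision.get_image("top")
def crop(im,p,w,h,k):
    c=w2pix(im,p).astype(int);x,y=c[0]-w//2,c[1]-h//2;print(x,y)
    return cv2.resize(im["frame"][y:y+h,x:x+w],(w*k,h*k),interpolation=cv2.INTER_CUBIC)
cv2.imwrite("pics/c3.png",np.vstack([crop(s,[.58,0,.05],130,58,6),crop(t,[.58,0,.05],130,38,6)]))
```

```text
[0.5829186  0.00114986 0.10800265] [2.14138672 2.29404833 0.00385977] [-0.14690469  0.03341832 -0.25331064] 0.31384222232802705
209 158
173 148
```

View pics/c3.png

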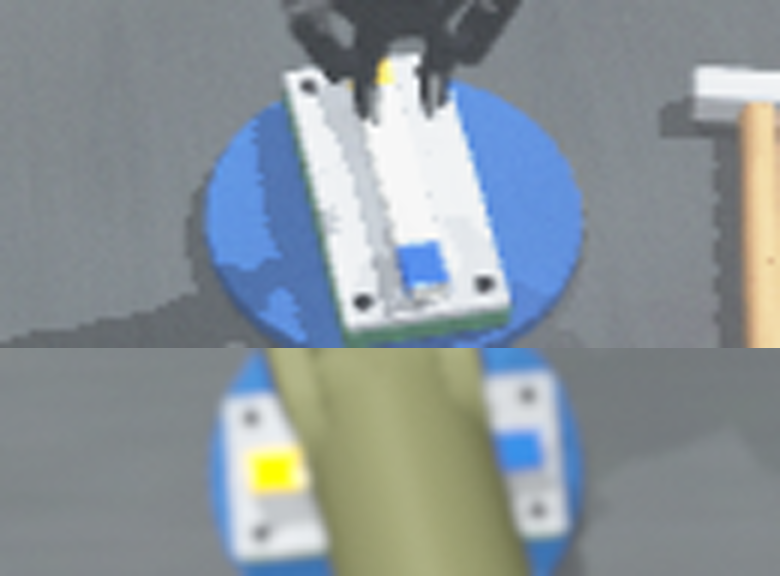

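The bar lies centred on the face, with end gaps of about 19 px each in the strip. The yellow end looks slightly raised. I'll press yellow with shut fingers.

Request:
send_rows([
  {"translation": [-0.3,3.8,0],"rotation": [0,0,0],"gripper": 0},
  {"translation": [-0.5,7.6,0],"rotation": [0,0,0],"gripper": 0},
  {"translation": [-0.5,7.6,-1],"rotation": [0,0,0],"gripper": 0},
  {"translation": [-0.5,7.6,-2],"rotation": [0,0,0],"gripper": 0},
  {"translation": [-0.5,7.6,-3],"rotation": [0,0,0],"gripper": 0},
  {"translation": [-0.5,7.6,-3.5],"rotation": [0,0,0],"gripper": 0},
  {"translation": [-0.5,7.6,-3.5],"rotation": [0,0,0],"gripper": 0},
])

```text
t: 6.43
ee_pos: [0.575, 0.0751, 0.0684]
orientation: [-2.144, -2.293, 0.005]
wrist_force: [-0.6, -0.5, -0.8]
finger_gap: -0.004
grip_force: 0.0
```

Run:
```python
from h import *
st=sensors.state();print(st["ee_pos"],st["orientation"],st["wrist_force"],st["finger_gap"])
t=np.load("pics/top0.npy",allow_pickle=True).item();s=np.load("pics/side0.npy",allow_pickle=True).item()
F=lambda p,z:pix2w(t,(p[0]+.5)/6+173-.5,(p[1]-348+.5)/6+148-.5,z)[:2].round(4)
a,b=F((246,473),.058),F((545,449),.058);print(a,b,(a+b)/2,np.linalg.norm(a-b))
a,b=F((246,473),.066),F((545,449),.056);print(a,b,(a+b)/2,np.linalg.norm(a-b))
h=[F(p,.043) for p in((251,418),(261,533),(527,395),(537,511))];print(np.mean(h,0))
G=lambda p,z:pix2w(s,(p[0]+.5)/6+209-.5,(p[1]+.5)/6+158-.5,z)[:2].round(4)
print("blue end side",G((422,283),.058), "cover end",G((347,331),.043),G((510,309),.043))
```

```text
[0.57496689 0.0751354  0.06837116] [-2.1442493  -2.29261041  0.00522733] [-0.61054335 -0.5231334  -0.7526324 ] -0.003992344410526705
[0.5756 0.0914] [ 0.5878 -0.0894] [0.5817 0.001 ] 0.18121114755996662
[0.5745 0.0907] [ 0.5881 -0.0894] [0.5813  0.00065] 0.18061276256123207
[0.581925 0.00245 ]
blue end side [ 0.5827 -0.085 ] cover end [ 0.537  -0.1031] [ 0.6326 -0.0983]
```

Request:
send_rows([
  {"translation": [0.1,0.1,-0.2],"rotation": [0,0,0],"gripper": 0},
  {"translation": [0.1,0.1,-0.4],"rotation": [0,0,0],"gripper": 0},
  {"translation": [0.1,0.1,-0.4],"rotation": [0,0,0],"gripper": 0},
])

```text
t: 6.68
ee_pos: [0.5776, 0.0776, 0.0668]
orientation: [2.144, 2.296, 0.0]
wrist_force: [0.7, 0.3, -0.7]
finger_gap: -0.002
grip_force: 0.0
```

Request:
send_rows([
  {"translation": [0,0,-0.2],"rotation": [0,0,0],"gripper": 0},
  {"translation": [0,0,-0.4],"rotation": [0,0,0],"gripper": 0},
  {"translation": [0,0,-0.5],"rotation": [0,0,0],"gripper": 0},
  {"translation": [0,0,-0.5],"rotation": [0,0,0],"gripper": 0},
])

```text
t: 7.02
ee_pos: [0.5774, 0.0782, 0.0618]
orientation: [2.143, 2.297, 0.0]
wrist_force: [-0.4, -0.1, 1.4]
finger_gap: 0.003
grip_force: 0.4
```

Request:
send_rows([
  {"translation": [0,-0.1,-0.2],"rotation": [0,0,0],"gripper": 0},
  {"translation": [0,-0.1,-0.3],"rotation": [0,0,0],"gripper": 0},
  {"translation": [0,-0.1,-0.3],"rotation": [0,0,0],"gripper": 0},
])

```text
t: 7.27
ee_pos: [0.5775, 0.0771, 0.059]
orientation: [2.143, 2.297, 0.0]
wrist_force: [0.1, 1.0, 1.7]
finger_gap: 0.0
grip_force: 0.9
```

Request:
send_rows([
  {"translation": [0,0,-0.2],"rotation": [0,0,0],"gripper": 0},
  {"translation": [0,0,-0.3],"rotation": [0,0,0],"gripper": 0},
  {"translation": [0,0,-0.3],"rotation": [0,0,0],"gripper": 0},
])

```text
t: 7.52
ee_pos: [0.5777, 0.0772, 0.0587]
orientation: [2.143, 2.296, -0.002]
wrist_force: [-7.5, -0.8, 19.5]
finger_gap: -0.0
grip_force: 9.9
```

Request:
send_rows([
  {"translation": [0,0,0],"rotation": [0,0,0],"gripper": 0},
  {"translation": [0,0,0],"rotation": [0,0,0],"gripper": 0},
  {"translation": [0,0,0],"rotation": [0,0,0],"gripper": 0},
  {"translation": [0,0,0],"rotation": [0,0,0],"gripper": 0},
  {"translation": [0,0,0],"rotation": [0,0,0],"gripper": 0},
  {"translation": [0,0,0],"rotation": [0,0,0],"gripper": 0},
  {"translation": [0,0,0],"rotation": [0,0,0],"gripper": 0},
  {"translation": [0,0,0],"rotation": [0,0,0],"gripper": 0},
  {"translation": [0,0,0],"rotation": [0,0,0],"gripper": 0},
  {"translation": [0,0,0],"rotation": [0,0,0],"gripper": 0},
])

```text
t: 8.35
ee_pos: [0.5777, 0.0771, 0.0587]
orientation: [2.142, 2.296, -0.001]
wrist_force: [-7.3, -0.8, 19.1]
finger_gap: -0.002
grip_force: 9.7
```

Request:
send_rows([
  {"translation": [0,0,1],"rotation": [0,0,0],"gripper": 0},
  {"translation": [0,0,3],"rotation": [0,0,0],"gripper": 0},
  {"translation": [0.2,-3,4],"rotation": [0,0,0],"gripper": 0},
  {"translation": [0.4,-7,4],"rotation": [0,0,0],"gripper": 0},
  {"translation": [0.8,-11,4],"rotation": [0,0,0],"gripper": 0},
  {"translation": [0.9,-15,3],"rotation": [0,0,0],"gripper": 0},
  {"translation": [0.9,-15.1,2.2],"rotation": [0,0,0],"gripper": 0},
  {"translation": [0.9,-15.1,1.5],"rotation": [0,0,0],"gripper": 0},
  {"translation": [0.9,-15.1,1.3],"rotation": [0,0,0],"gripper": 0},
  {"translation": [0.9,-15.1,1.3],"rotation": [0,0,0],"gripper": 0},
])

```text
t: 9.18
ee_pos: [0.5857, -0.072, 0.068]
orientation: [-2.14, -2.298, 0.0]
wrist_force: [0.3, 0.0, -0.1]
finger_gap: -0.001
grip_force: 0.0
```

Run:
```python
from h import *
st=sensors.state();print(st["ee_pos"],st["wrist_force"])
s=vision.get_image("side");t=vision.get_image("top")
def crop(im,p,w,h,k):
    c=w2pix(im,p).astype(int);x,y=c[0]-w//2,c[1]-h//2;print(x,y)
    return cv2.resize(im["frame"][y:y+h,x:x+w],(w*k,h*k),interpolation=cv2.INTER_CUBIC)
cv2.imwrite("pics/c4.png",np.vstack([crop(s,[.58,0,.05],130,58,6),crop(t,[.58,0,.05],130,38,6)]))
```

```text
[ 0.58565359 -0.07197962  0.06803682] [ 0.28253439  0.01152854 -0.06332279]
209 158
173 148
```

View pics/c4.png

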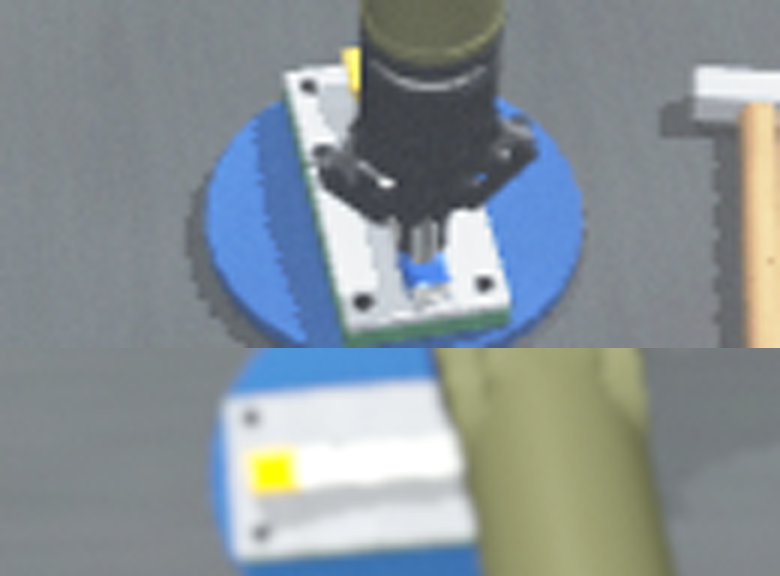

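Request:
send_rows([
  {"translation": [0,-0.1,-0.5],"rotation": [0,0,0],"gripper": 0},
  {"translation": [0,-0.1,-0.8],"rotation": [0,0,0],"gripper": 0},
  {"translation": [0,-0.1,-1],"rotation": [0,0,0],"gripper": 0},
  {"translation": [0,-0.1,-1.1],"rotation": [0,0,0],"gripper": 0},
  {"translation": [0,-0.1,-1.1],"rotation": [0,0,0],"gripper": 0},
])

```text
t: 9.7
ee_pos: [0.5861, -0.0748, 0.0575]
orientation: [-2.143, -2.297, 0.0]
wrist_force: [0.4, 0.2, 0.1]
finger_gap: 0.001
grip_force: 0.0
```

Request:
send_rows([
  {"translation": [0,0,-0.1],"rotation": [0,0,0],"gripper": 0},
  {"translation": [0,0,-0.3],"rotation": [0,0,0],"gripper": 0},
  {"translation": [0,0,-0.3],"rotation": [0,0,0],"gripper": 0},
])

```text
t: 9.95
ee_pos: [0.5866, -0.0748, 0.0568]
orientation: [2.143, 2.296, -0.001]
wrist_force: [-4.4, -0.3, 11.1]
finger_gap: -0.002
grip_force: 5.8
```

Blue goes firm at 0.0568 m. A flat face would give 0.059, and the crowned face predicts 0.0567. Together with the light push at yellow, the straightedge rocked. I'll finish the firm press, then slide the selector to red.

Request:
send_rows([
  {"translation": [0,0,-0.15],"rotation": [0,0,0],"gripper": 0},
  {"translation": [0,0,-0.15],"rotation": [0,0,0],"gripper": 0},
  {"translation": [0,0,-0.15],"rotation": [0,0,0],"gripper": 0},
  {"translation": [0,0,-0.15],"rotation": [0,0,0],"gripper": 0},
  {"translation": [0,0,-0.15],"rotation": [0,0,0],"gripper": 0},
  {"translation": [0,0,-0.15],"rotation": [0,0,0],"gripper": 0},
  {"translation": [0,0,-0.15],"rotation": [0,0,0],"gripper": 0},
  {"translation": [0,0,-0.15],"rotation": [0,0,0],"gripper": 0},
  {"translation": [0,0,-0.15],"rotation": [0,0,0],"gripper": 0},
  {"translation": [0,0,-0.15],"rotation": [0,0,0],"gripper": 0},
  {"translation": [0,0,-0.15],"rotation": [0,0,0],"gripper": 0},
])

```text
t: 10.87
ee_pos: [0.5867, -0.0748, 0.0567]
orientation: [2.143, 2.296, -0.002]
wrist_force: [-8.9, 0.2, 20.1]
finger_gap: -0.003
grip_force: 9.9
```

Run:
```python
from h import *
s=np.load("pics/side0.npy",allow_pickle=True).item()
st=sensors.state();print(st["q"].round(2))
# track end & grip from the near1 crop, side view
F=lambda p,z:pix2w(s,(p[0]+.5)/6+171-.5,(p[1]+.5)/6+114-.5,z)[:2].round(4)
print("red end",F((697,104),.014),F((694,157),.014),"grip top corners",F((516,62),.06),F((551,62),.06),"base",F((518,134),.014),F((549,137),.014))
c=np.array([.574,.3105]);d=np.array([np.cos(-.16),np.sin(-.16)])
print("grip at 0,.06,.12", c-.06*d,c,c+.06*d)
```

```text
[ 0.64  0.43 -0.68  1.77  0.31  1.05 -0.08]
red end [0.6741 0.3245] [0.6643 0.2739] grip top corners [0.5513 0.3308] [0.5745 0.328 ] base [0.55   0.3099] [0.5704 0.3045]
grip at 0,.06,.12 [0.51476636 0.32005909] [0.574  0.3105] [0.63323364 0.30094091]
```

Request:
send_rows([
  {"translation": [0,0,1],"rotation": [0,0,0],"gripper": 0},
  {"translation": [0,0,4],"rotation": [0,0,0],"gripper": 0},
  {"translation": [0,0,7.5],"rotation": [0,0,0],"gripper": 0},
  {"translation": [-1,4,8],"rotation": [0,0,-0.05],"gripper": 0},
  {"translation": [-1.5,8,8],"rotation": [0,0,-0.1],"gripper": 0},
  {"translation": [-2,12,8],"rotation": [0,0,-0.15],"gripper": 0},
  {"translation": [-2.5,16,8],"rotation": [0,0,-0.2],"gripper": 0},
  {"translation": [-3,20,8],"rotation": [0,0,-0.23],"gripper": 0},
  {"translation": [-3.5,24,8],"rotation": [0,0,-0.23],"gripper": 0},
  {"translation": [-4.2,28,8],"rotation": [0,0,-0.23],"gripper": 0},
  {"translation": [-5,32,8],"rotation": [0,0,-0.23],"gripper": 0},
  {"translation": [-5.7,36,8],"rotation": [0,0,-0.23],"gripper": 0},
])

```text
t: 11.87
ee_pos: [0.5289, 0.2868, 0.1337]
orientation: [2.393, 2.035, 0.001]
wrist_force: [1.3, 0.2, -1.1]
finger_gap: -0.0
grip_force: 0.0
```

Request:
send_rows([
  {"translation": [-0.7,3.7,0],"rotation": [0,0,0],"gripper": 0},
  {"translation": [-0.7,3.7,-2],"rotation": [0,0,0],"gripper": 0},
  {"translation": [-0.7,3.7,-5],"rotation": [0,0,0],"gripper": 0},
  {"translation": [-0.7,3.7,-8],"rotation": [0,0,0],"gripper": 0},
  {"translation": [-0.7,3.7,-9],"rotation": [0,0,0],"gripper": 0},
  {"translation": [-0.7,3.7,-9],"rotation": [0,0,0],"gripper": 0},
])

```text
t: 12.37
ee_pos: [0.5205, 0.3206, 0.0405]
orientation: [-2.392, -2.035, 0.009]
wrist_force: [-0.2, -0.6, -0.5]
finger_gap: 0.001
grip_force: 0.0
```

Request:
send_rows([
  {"translation": [1,-0.1,0.4],"rotation": [0,0,0],"gripper": 0},
  {"translation": [2,-0.3,0.4],"rotation": [0,0,0],"gripper": 0},
  {"translation": [3,-0.4,0.4],"rotation": [0,0,0],"gripper": 0},
  {"translation": [4,-0.6,0.4],"rotation": [0,0,0],"gripper": 0},
  {"translation": [5,-0.8,0.4],"rotation": [0,0,0],"gripper": 0},
  {"translation": [6,-0.9,0.4],"rotation": [0,0,0],"gripper": 0},
  {"translation": [7,-1.1,0.4],"rotation": [0,0,0],"gripper": 0},
  {"translation": [8,-1.2,0.4],"rotation": [0,0,0],"gripper": 0},
  {"translation": [8,-1.2,0.4],"rotation": [0,0,0],"gripper": 0},
])

```text
t: 13.12
ee_pos: [0.6051, 0.3085, 0.0468]
orientation: [2.395, 2.032, 0.001]
wrist_force: [1.7, 0.2, 0.2]
finger_gap: -0.002
grip_force: 0.0
```

Request:
send_rows([
  {"translation": [0.4,-0.1,0],"rotation": [0,0,0],"gripper": 0},
  {"translation": [0.8,-0.1,0],"rotation": [0,0,0],"gripper": 0},
  {"translation": [0.8,-0.1,0],"rotation": [0,0,0],"gripper": 0},
  {"translation": [0.8,-0.1,0],"rotation": [0,0,0],"gripper": 0},
])

```text
t: 13.45
ee_pos: [0.6073, 0.3089, 0.0466]
orientation: [-2.39, -2.036, 0.009]
wrist_force: [-7.2, -2.2, 2.1]
finger_gap: -0.001
grip_force: 3.1
```

Request:
send_rows([
  {"translation": [0.3,0,0],"rotation": [0,0,0],"gripper": 0},
  {"translation": [0.4,0,0],"rotation": [0,0,0],"gripper": 0},
  {"translation": [0.4,0,0],"rotation": [0,0,0],"gripper": 0},
])

```text
t: 13.7
ee_pos: [0.6078, 0.309, 0.0465]
orientation: [-2.387, -2.036, 0.019]
wrist_force: [-15.6, -4.3, 8.5]
finger_gap: -0.003
grip_force: 7.1
```

Request:
send_rows([
  {"translation": [-2,0.3,0],"rotation": [0,0,0],"gripper": 0},
  {"translation": [-4,0.5,2],"rotation": [0,0,0],"gripper": 0},
  {"translation": [-4,0.5,5],"rotation": [0,0,0],"gripper": 0},
  {"translation": [-4,0.5,8],"rotation": [0,0,0],"gripper": 0},
  {"translation": [-4,0.5,8],"rotation": [0,0,0],"gripper": 5},
])

```text
t: 14.12
ee_pos: [0.577, 0.3166, 0.1341]
orientation: [2.39, 2.035, 0.016]
wrist_force: [0.7, 1.0, 1.5]
finger_gap: 0.125
grip_force: 0.0
```

Run:
```python
from h import *
st=sensors.state();print(st["q"].round(3),st["ee_pos"],st["orientation"])
s=vision.get_image("side");t=vision.get_image("top")
def crop(im,p,w,h,k):
    c=w2pix(im,p).astype(int);x,y=c[0]-w//2,c[1]-h//2;print(x,y)
    return cv2.resize(im["frame"][y:y+h,x:x+w],(w*k,h*k),interpolation=cv2.INTER_CUBIC)
cv2.imwrite("pics/c5.png",np.vstack([crop(s,[.59,.15,.05],130,60,6),crop(t,[.58,0,.05],130,38,6)]))
```

```text
[ 0.041  0.507 -0.783  1.536  0.373  1.242 -0.957] [0.57699699 0.3165666  0.13405431] [2.3895244  2.03476726 0.01563197]
207 127
173 148
```

View pics/c5.png

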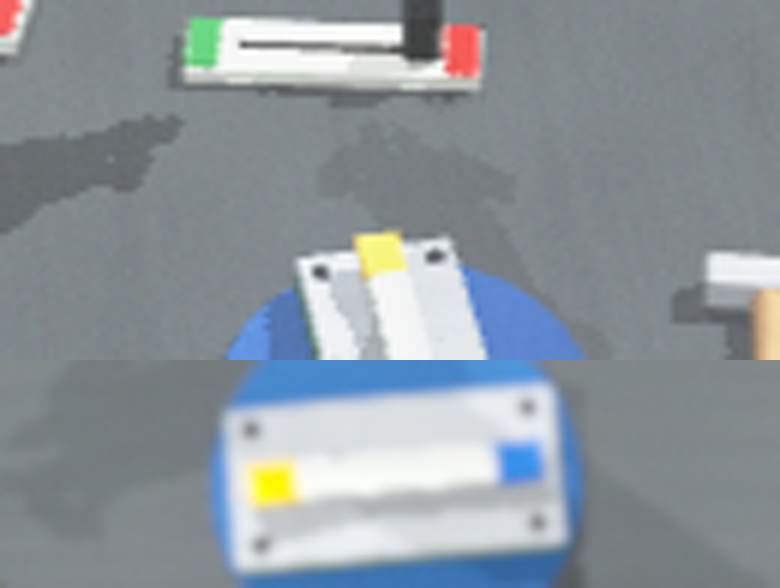

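The selector grip now stands against the red plate at (423,30). The bar lies as before, yellow end (248,484) and blue end (543,462), leaning toward blue. I'll grip it 45 mm from the middle toward blue, with the tool tilted 0.06 rad to match the lean.

Request:
send_rows([
  {"translation": [0.7,-4,0],"rotation": [0.06,0.007,0.23],"gripper": 5},
  {"translation": [0.7,-8,0],"rotation": [0.06,0.007,0.23],"gripper": 5},
  {"translation": [0.7,-12,0],"rotation": [0.06,0.007,0.23],"gripper": 5},
  {"translation": [0.7,-16,0],"rotation": [0.06,0.007,0.23],"gripper": 5},
  {"translation": [0.7,-20,0],"rotation": [0.06,0.007,0.23],"gripper": 5},
  {"translation": [0.7,-24,0],"rotation": [0.06,0.007,0.23],"gripper": 5},
  {"translation": [0.7,-28,0],"rotation": [0.06,0.007,0.23],"gripper": 5},
  {"translation": [0.7,-32,0],"rotation": [0.06,0.007,0.23],"gripper": 5},
  {"translation": [0.7,-35.5,0],"rotation": [0.06,0.007,0.23],"gripper": 5},
  {"translation": [0.7,-36,0],"rotation": [0.06,0.007,0.23],"gripper": 5},
  {"translation": [0.7,-36,0],"rotation": [0.06,0.007,0.23],"gripper": 5},
  {"translation": [0.7,-36,0],"rotation": [0.06,0.007,0.23],"gripper": 5},
])

```text
t: 15.22
ee_pos: [0.5807, -0.0455, 0.1263]
orientation: [-2.108, -2.258, -0.051]
wrist_force: [-0.5, 0.9, -0.3]
finger_gap: 0.581
grip_force: 0.0
```

Run:
```python
from h import *
from scipy.spatial.transform import Rotation as R
st=sensors.state();print(st["ee_pos"],st["finger_gap"]);print(R.from_rotvec(st["orientation"]).as_matrix().round(3))
```

```text
[ 0.58065476 -0.04550612  0.12629402] 0.581478405806024
[[-0.068  0.998 -0.015]
 [ 0.996  0.069  0.06 ]
 [ 0.061 -0.011 -0.998]]
```

Request:
send_rows([
  {"translation": [0.4,0.1,-3],"rotation": [0,-0.01,0],"gripper": 5},
  {"translation": [0.4,0.1,-6],"rotation": [0,-0.01,0],"gripper": 5},
  {"translation": [0.4,0.1,-7.5],"rotation": [0,-0.01,0],"gripper": 5},
  {"translation": [0.4,0.1,-7.9],"rotation": [0,-0.01,0],"gripper": 5},
  {"translation": [0.4,0.1,-7.9],"rotation": [0,-0.01,0],"gripper": 5},
])

```text
t: 15.63
ee_pos: [0.5842, -0.0422, 0.047]
orientation: [-2.107, -2.267, -0.061]
wrist_force: [-0.2, 0.2, 0.5]
finger_gap: 0.587
grip_force: 0.0
```

Request:
send_rows([
  {"translation": [0,0,0],"rotation": [0,0,0],"gripper": 2},
  {"translation": [0,0,0],"rotation": [0,0,0],"gripper": 1.5},
  {"translation": [0,0,0],"rotation": [0,0,0],"gripper": 1.5},
  {"translation": [0,0,0],"rotation": [0,0,0],"gripper": 1.5},
  {"translation": [0,0,0],"rotation": [0,0,0],"gripper": 1.5},
  {"translation": [0,0,0],"rotation": [0,0,0],"gripper": 1.5},
])

```text
t: 16.13
ee_pos: [0.5867, -0.0442, 0.0502]
orientation: [-2.114, -2.267, -0.066]
wrist_force: [-1.1, 1.3, 7.1]
finger_gap: 0.257
grip_force: 60.6
```

Run:
```python
from h import *
from scipy.spatial.transform import Rotation as R
st=sensors.state();C=R.from_rotvec(st["orientation"]);print(st["ee_pos"],C.as_matrix().round(3).tolist(),st["ft_torque"])
# commanded orientation: level down pose composed with tilt; target: level, closing yaw -1.734
y=-1.734;Y=np.array([np.cos(y),np.sin(y),0]);Z=np.array([0,0,-1.]);T=R.from_matrix(np.c_[np.cross(Y,Z),Y,Z])
print((T*C.inv()).as_rotvec())
for yy in(-.5,-1.1):
  Y=np.array([np.cos(yy),np.sin(yy),0]);M=R.from_matrix(np.c_[np.cross(Y,Z),Y,Z]);print(yy,(M*C.inv()).as_rotvec())
```

```text
[ 0.58666104 -0.04424141  0.05017706] [[-0.07, 0.998, -0.001], [0.996, 0.07, 0.059], [0.059, 0.003, -0.998]] [ 0.35133174  0.156787   -0.00547628]
[-0.04270541  0.05247302 -1.80308475]
-0.5 [-0.05748334  0.0159501  -0.56950293]
-1.1 [-0.05246585  0.03367815 -1.16931536]
```

Request:
send_rows([
  {"translation": [0,0,2],"rotation": [0,0,0],"gripper": 1.5},
  {"translation": [0,0,5],"rotation": [0,0,0],"gripper": 1.5},
  {"translation": [0,0,8],"rotation": [0,0,0],"gripper": 1.5},
  {"translation": [0,0,8],"rotation": [0,0,0],"gripper": 1.5},
])

```text
t: 16.47
ee_pos: [0.589, -0.045, 0.1343]
orientation: [-2.119, -2.272, -0.07]
wrist_force: [1.7, 0.5, -2.6]
finger_gap: 0.261
grip_force: 59.6
```

Request:
send_rows([
  {"translation": [-1,-2,1],"rotation": [-0.057,0.016,-0.12],"gripper": 1.5},
  {"translation": [-2,-3,1],"rotation": [-0.057,0.016,-0.24],"gripper": 1.5},
  {"translation": [-3,-4,1],"rotation": [-0.057,0.016,-0.36],"gripper": 1.5},
  {"translation": [-4,-6,1],"rotation": [-0.057,0.016,-0.48],"gripper": 1.5},
  {"translation": [-5,-7,1],"rotation": [-0.057,0.016,-0.6],"gripper": 1.5},
  {"translation": [-6,-9,1],"rotation": [-0.057,0.02,-0.72],"gripper": 1.5},
  {"translation": [-7,-10,1],"rotation": [-0.055,0.025,-0.84],"gripper": 1.5},
  {"translation": [-8,-12,1],"rotation": [-0.055,0.03,-0.96],"gripper": 1.5},
  {"translation": [-9,-14,1],"rotation": [-0.054,0.032,-1.06],"gripper": 1.5},
  {"translation": [-10,-15,1],"rotation": [-0.052,0.034,-1.17],"gripper": 1.5},
])

```text
t: 17.3
ee_pos: [0.4837, -0.1979, 0.1376]
orientation: [-3.056, -0.719, 0.003]
wrist_force: [-0.5, -0.5, -2.7]
finger_gap: 0.262
grip_force: 59.6
```

Request:
send_rows([
  {"translation": [-1,-1,0],"rotation": [0,0,-0.12],"gripper": 1.5},
  {"translation": [-2,-2,0],"rotation": [0,0,-0.24],"gripper": 1.5},
  {"translation": [-3,-3,0],"rotation": [0,0,-0.36],"gripper": 1.5},
  {"translation": [-4,-4,0],"rotation": [0,0,-0.48],"gripper": 1.5},
  {"translation": [-4.5,-5,0],"rotation": [0,0,-0.6],"gripper": 1.5},
  {"translation": [-4.5,-6,0],"rotation": [0,0,-0.63],"gripper": 1.5},
  {"translation": [-4.5,-6,0],"rotation": [0,0,-0.63],"gripper": 1.5},
  {"translation": [-4.5,-6,0],"rotation": [0,0,-0.63],"gripper": 1.5},
])

```text
t: 17.97
ee_pos: [0.4404, -0.2549, 0.138]
orientation: [-3.128, 0.248, -0.0]
wrist_force: [0.6, 0.5, -1.9]
finger_gap: 0.258
grip_force: 59.6
```

Run:
```python
from h import *
from scipy.spatial.transform import Rotation as R
st=sensors.state();C=R.from_rotvec(st["orientation"]).as_matrix();print(st["q"].round(2),st["ee_pos"],C.round(3).tolist(),"yaw",np.arctan2(C[1,1],C[0,1]))
s=vision.get_image("side");t=vision.get_image("top")
def crop(im,p,w,h,k):
    c=w2pix(im,p).astype(int);x,y=c[0]-w//2,c[1]-h//2;print(x,y)
    return cv2.resize(im["frame"][y:y+h,x:x+w],(w*k,h*k),interpolation=cv2.INTER_CUBIC)
cv2.imwrite("pics/c6.png",np.vstack([crop(s,[.54,-.26,.1],130,58,6),crop(t,[.54,-.26,.08],130,40,6)]))
```

```text
[ 0.92  0.12 -0.47  1.9   0.05  1.14 -1.3 ] [ 0.44040231 -0.25494904  0.13802575] [[0.987, -0.158, 0.001], [-0.158, -0.987, 0.004], [-0.0, -0.004, -1.0]] yaw -1.7292091560432754
208 212
246 156
```

View pics/c6.png

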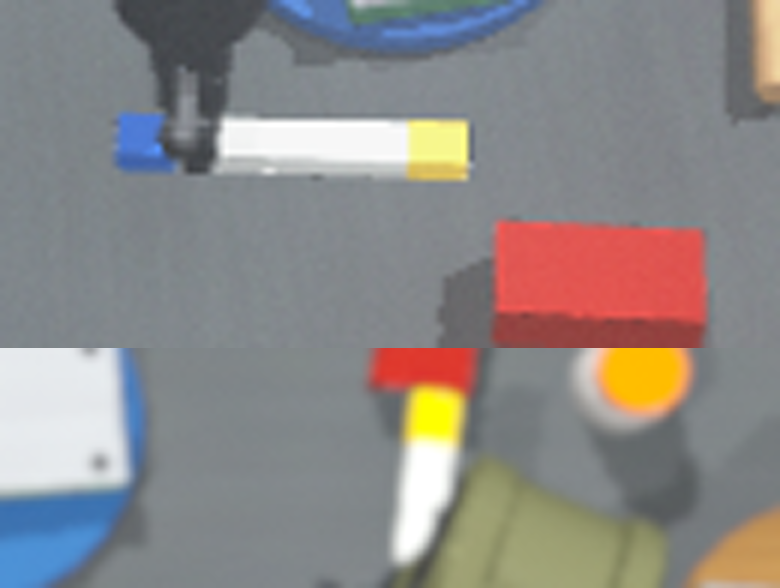

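Bar is level and held near the blue end, with the yellow end pointing at the bay: tip at (436,387) in the top strip, mouth at (370..474,388). I'll check the alignment.

Run:
```python
from h import *
t=np.load("pics/top0.npy",allow_pickle=True).item();s=np.load("pics/side0.npy",allow_pickle=True).item()
F=lambda p,z:pix2w(t,(p[0]+.5)/6+246-.5,(p[1]-348+.5)/6+156-.5,z)[:2].round(4)
print("tip",F((436,387),.148),"yellow inner",F((431,441),.148),F((412,565),.148))
print("mouth corners",F((370,387),.035),F((474,389),.035))
G=lambda p,z:pix2w(s,(p[0]+.5)/6+208-.5,(p[1]+.5)/6+212-.5,z)[:2].round(4)
for z in(.144,.148,.152):print("tip side",z,G((468,140),z),"blue",G((117,133),z))
print("roof",G((495,221),.035),G((706,231),.035),G((704,325),.035),G((495,315),.035))
```

```text
tip [ 0.5802 -0.2745] yellow inner [ 0.5492 -0.2707] [ 0.4787 -0.2578]
mouth corners [ 0.5976 -0.2519] [ 0.5955 -0.3158]
tip side 0.144 [ 0.5747 -0.2708] blue [ 0.3962 -0.2455]
tip side 0.148 [ 0.5742 -0.2735] blue [ 0.3962 -0.2483]
tip side 0.152 [ 0.5736 -0.2763] blue [ 0.3962 -0.2511]
roof [ 0.5967 -0.2517] [ 0.7097 -0.2714] [ 0.6968 -0.3293] [ 0.5875 -0.3104]
```

Request:
send_rows([
  {"translation": [-0.2,-0.4,-4],"rotation": [0,0,-0.01],"gripper": 1.5},
  {"translation": [-0.2,-0.4,-8],"rotation": [0,0,-0.01],"gripper": 1.5},
  {"translation": [-0.2,-0.4,-11],"rotation": [0,0,-0.01],"gripper": 1.5},
  {"translation": [-0.2,-0.4,-12.3],"rotation": [0,0,-0.01],"gripper": 1.5},
  {"translation": [-0.2,-0.4,-12.5],"rotation": [0,0,-0.01],"gripper": 1.5},
  {"translation": [-0.2,-0.4,-12.5],"rotation": [0,0,-0.01],"gripper": 1.5},
])

```text
t: 18.57
ee_pos: [0.4384, -0.2577, 0.0127]
orientation: [-3.126, 0.263, 0.001]
wrist_force: [0.4, -0.2, -2.0]
finger_gap: 0.26
grip_force: 59.6
```

Request:
send_rows([
  {"translation": [1,-0.2,0],"rotation": [0,0,0],"gripper": 1.5},
  {"translation": [2,-0.3,0],"rotation": [0,0,0],"gripper": 1.5},
  {"translation": [3,-0.5,0],"rotation": [0,0,0],"gripper": 1.5},
  {"translation": [4,-0.6,0],"rotation": [0,0,0],"gripper": 1.5},
  {"translation": [4,-0.6,0],"rotation": [0,0,0],"gripper": 1.5},
])

```text
t: 18.98
ee_pos: [0.4822, -0.2652, 0.0146]
orientation: [-3.128, 0.265, -0.008]
wrist_force: [-0.3, 0.6, -2.0]
finger_gap: 0.262
grip_force: 59.6
```

Request:
send_rows([
  {"translation": [1,-0.2,-0.1],"rotation": [0,0,0],"gripper": 1.5},
  {"translation": [2,-0.3,-0.1],"rotation": [0,0,0],"gripper": 1.5},
  {"translation": [3,-0.5,-0.2],"rotation": [0,0,0],"gripper": 1.5},
  {"translation": [4,-0.6,-0.2],"rotation": [0,0,0],"gripper": 1.5},
  {"translation": [5,-0.8,-0.2],"rotation": [0,0,0],"gripper": 1.5},
  {"translation": [6,-1,-0.2],"rotation": [0,0,0],"gripper": 1.5},
  {"translation": [7,-1.1,-0.2],"rotation": [0,0,0],"gripper": 1.5},
  {"translation": [7,-1.1,-0.2],"rotation": [0,0,0],"gripper": 1.5},
])

```text
t: 19.65
ee_pos: [0.5511, -0.2757, 0.0116]
orientation: [-3.127, 0.265, -0.005]
wrist_force: [0.3, 0.5, -2.7]
finger_gap: 0.255
grip_force: 59.6
```

Request:
send_rows([
  {"translation": [0,0,-0.2],"rotation": [0,0,0],"gripper": 1.5},
  {"translation": [0,0,-0.4],"rotation": [0,0,0],"gripper": 1.5},
  {"translation": [0,0,-0.4],"rotation": [0,0,0],"gripper": 1.5},
])

```text
t: 19.9
ee_pos: [0.5484, -0.2757, 0.008]
orientation: [-3.127, 0.267, -0.001]
wrist_force: [-0.6, 1.9, 2.1]
finger_gap: 0.257
grip_force: 60.1
```

Request:
send_rows([
  {"translation": [0.3,0,0.1],"rotation": [0,0,0],"gripper": 1.5},
  {"translation": [0.7,-0.1,0.1],"rotation": [0,0,0],"gripper": 1.5},
  {"translation": [1,-0.1,0.1],"rotation": [0,0,0],"gripper": 1.5},
  {"translation": [1,-0.1,0.1],"rotation": [0,0,0],"gripper": 1.5},
])

```text
t: 20.23
ee_pos: [0.559, -0.277, 0.0082]
orientation: [-3.127, 0.267, -0.002]
wrist_force: [1.0, 0.1, -2.5]
finger_gap: 0.258
grip_force: 59.7
```

Request:
send_rows([
  {"translation": [0.3,0,0],"rotation": [0,0,0],"gripper": 1.5},
  {"translation": [0.6,-0.1,0],"rotation": [0,0,0],"gripper": 1.5},
  {"translation": [0.6,-0.1,0],"rotation": [0,0,0],"gripper": 1.5},
])

```text
t: 20.48
ee_pos: [0.5629, -0.2774, 0.008]
orientation: [-3.126, 0.267, 0.006]
wrist_force: [-5.0, 1.3, 1.3]
finger_gap: 0.254
grip_force: 60.2
```

Request:
send_rows([
  {"translation": [-0.1,0,-0.2],"rotation": [0,0,0],"gripper": 1.5},
  {"translation": [-0.1,0,-0.2],"rotation": [0,0,0],"gripper": 3},
  {"translation": [-0.1,0,-0.1],"rotation": [0,0,0],"gripper": 5},
  {"translation": [-0.1,0,0],"rotation": [0,0,0],"gripper": 5},
  {"translation": [-0.1,0,2],"rotation": [0,0,0],"gripper": 5},
  {"translation": [-0.1,0,5],"rotation": [0,0,0],"gripper": 5},
  {"translation": [-4,0.5,6],"rotation": [0,0,0],"gripper": 0},
  {"translation": [-8,1.2,6],"rotation": [0,0,0],"gripper": 0},
  {"translation": [-8,1.2,6],"rotation": [0,0,0],"gripper": 0},
  {"translation": [-8,1.2,6],"rotation": [0,0,0],"gripper": 0},
])

```text
t: 21.32
ee_pos: [0.4816, -0.2661, 0.068]
orientation: [-3.128, 0.27, 0.003]
wrist_force: [0.2, -0.1, 0.7]
finger_gap: 0.019
grip_force: 0.0
```

Run:
```python
from h import *
st=sensors.state();print(st["ee_pos"],st["finger_gap"],st["wrist_force"])
s=vision.get_image("side");t=vision.get_image("top")
def crop(im,p,w,h,k):
    c=w2pix(im,p).astype(int);x,y=c[0]-w//2,c[1]-h//2;print(x,y)
    return cv2.resize(im["frame"][y:y+h,x:x+w],(w*k,h*k),interpolation=cv2.INTER_CUBIC)
cv2.imwrite("pics/c7.png",np.vstack([crop(s,[.58,-.28,.03],130,50,6),crop(t,[.59,-.28,.03],130,48,6)]))
```

```text
[ 0.48160804 -0.26606145  0.06796629] 0.01921759439075556 [ 0.17381079 -0.1442936   0.73199618]
221 232
249 140
```

View pics/c7.png

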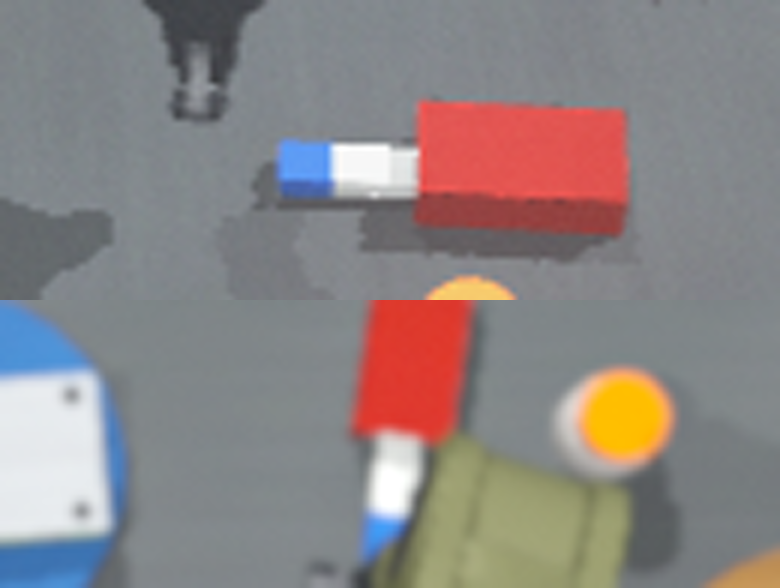

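The bar lies flat in the bay with about 72-75 mm standing out (278→418 px in the side crop). I'll give it a confirming push on its outer end.

Request:
send_rows([
  {"translation": [0,0.2,-3],"rotation": [0,0,0],"gripper": 0},
  {"translation": [0,0.2,-5.5],"rotation": [0,0,0],"gripper": 0},
  {"translation": [0,0.2,-5.9],"rotation": [0,0,0],"gripper": 0},
  {"translation": [1,0,-5.9],"rotation": [0,0,0],"gripper": 0},
  {"translation": [2,-0.1,-5.9],"rotation": [0,0,0],"gripper": 0},
  {"translation": [2.4,-0.2,-5.9],"rotation": [0,0,0],"gripper": 0},
  {"translation": [2.4,-0.2,-5.9],"rotation": [0,0,0],"gripper": 0},
])

```text
t: 22.0
ee_pos: [0.51, -0.268, 0.0105]
orientation: [-3.127, 0.266, -0.001]
wrist_force: [-2.1, 1.8, 1.4]
finger_gap: -0.001
grip_force: 1.0
```

Request:
send_rows([
  {"translation": [0.3,0,0],"rotation": [0,0,0],"gripper": 0},
  {"translation": [0.6,-0.1,0],"rotation": [0,0,0],"gripper": 0},
  {"translation": [0.6,-0.1,0],"rotation": [0,0,0],"gripper": 0},
])

```text
t: 22.25
ee_pos: [0.5102, -0.2682, 0.0095]
orientation: [-3.125, 0.268, 0.015]
wrist_force: [-14.4, 3.6, 8.6]
finger_gap: -0.001
grip_force: 6.9
```

Request:
send_rows([
  {"translation": [-1.5,0.2,0],"rotation": [0,0,0],"gripper": 0},
  {"translation": [-3.5,0.5,0],"rotation": [0,0,0],"gripper": 0},
  {"translation": [-4,0.6,3],"rotation": [0,0,0],"gripper": 0},
  {"translation": [-4,0.6,7],"rotation": [0,0,0],"gripper": 0},
  {"translation": [-4,0.6,11],"rotation": [0,0,0],"gripper": 0},
  {"translation": [-4,0.6,14],"rotation": [0,0,0],"gripper": 0},
  {"translation": [-4,0.6,14],"rotation": [0,0,0],"gripper": 0},
  {"translation": [-4,0.6,14],"rotation": [0,0,0],"gripper": 0},
])

```text
t: 22.92
ee_pos: [0.4771, -0.2641, 0.1532]
orientation: [3.129, -0.267, 0.012]
wrist_force: [-0.2, 0.5, -0.6]
finger_gap: 0.005
grip_force: 0.0
```

Run:
```python
from h import *
s=vision.get_image("side")["frame"]
o=np.load("pics/side0.npy",allow_pickle=True).item()["frame"]
# blue-end left edge in side view row ~232+168/6, previously at column 221+278/6=267
print(s[258:264:2,262:272].tolist()[1])
print(bot.job_done())
```

```text
[[141, 136, 131], [130, 126, 120], [110, 108, 104], [109, 104, 103], [119, 106, 99], [197, 127, 97], [244, 154, 92], [244, 154, 92], [244, 154, 93], [244, 156, 95]]
the job is handed in; nothing more can be done
None
```

The straightedge rocked on the turntable cover (crowned face), so I slid the small selector fully home to red, put the straightedge back flat against the bay's back stop, and handed the job in at about 23 s.

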